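# Set the gas manifold's handwheel valve two turns open

### The job

Set the purge flow on the gas manifold: turn the handwheel clockwise (seen from above) until it is shut against its stop, then back it off exactly two full turns. Finish while still gripping the wheel's upright handle between the fingers, keeping the wheel still at that setting: do not let go. Leave the bottle, the beaker and the wrench where they are.

Things in the scene. Friction and masses are not known exactly. Their poses are not given: they have to be found in the camera images.
- manifold: Aluminium manifold block 60 x 240 x 50 mm on a dark base plate 140 x 260 x 6 mm, bolted to the bench, long axis along its y; a round pressure gauge (52 mm, top 92 mm above the bench) lies face up at its +y end, with its centre at y = +98 mm. Origin: centre of the underside, on the bench. The brass valve bonnet stands upright in the middle of the block, on the manifold's z axis. Fixed.
- hub (a point): Point on the vertical axis of the handwheel, at the top of its hub, 143 mm above the bench. Dark steel three-spoke handwheel, 126 mm over the rim, rim 16 mm thick (126 to 142 mm above the bench), level.
- wheel (a joint): Angle of the handwheel in rad: 0 = shut against its stop, growing as it opens (counter-clockwise seen from above; one turn = 6.283). It can be opened to 19. It starts partly open, by a third of a turn to just over one turn (2.0 to 6.5 rad). Friction about 0.08 N m (about 1.5 N at the handle); it stays where it is left. The stop is rigid. The direction in which the handle points at the stop differs from start to start and cannot be seen.
- handle: Upright black round handle on the rim of the handwheel: 24 mm diameter, 55 mm tall, axis vertical and 55 mm from the wheel's axis; it spins freely about its own pin, so it can be gripped from above and led round in a circle without turning the hand. Origin: centre of its lower end, 145 mm above the bench; its top is 200 mm above the bench. Nothing else stands higher than the rim near it.
- handle_mid (a point): Point on the handle's axis where to grip it, 32 mm above its lower end, 177 mm above the bench.
- bottle: Amber bottle, 64 mm diameter, 140 mm tall, white cap, standing loose on the bench beside the manifold. Origin: centre of its underside. Bystander.
- beaker: White plastic beaker, 72 mm diameter at the rim, 85 mm tall, standing loose on the bench. Origin: centre of its underside. Bystander.
- wrench: Steel wrench 170 mm long lying flat on the bench along its x. Origin: on its underside. Bystander.

How it is judged:
By the outcome, as a careful person would: the job done as asked, in the order asked, and still so for the second after the job is handed in, while the arm keeps its last pose, push and grip.
It also fails if it takes over 72 s, if anything falls off the work surface, if the arm or the gripper's body presses on something with over 40 N, if the wrist force passes 120 N, or if a joint passes its speed limit or range.

### The arm

A 7-joint arm with a two-finger parallel gripper is mounted at the origin on the work surface. World frame = base frame: x ahead of the robot, y to its left, z up, the work surface at z = 0. Lengths are in m, angles in rad, forces in N, time in s.
With the tool pointing down it reaches from about 0.4 to 0.85 m from the base axis. Payload 10.4 kg.
Tool frame: the origin (TCP) lies between the finger pads; the fingertips stand 19 mm ahead of it and the grasp point (between the pads) is the TCP; x points along the fingers, y is the direction in which the jaws open and shut, and the axes are right-handed (so a half turn about x gives the same grasp; the last joint's range is limited). The gripper opens to 87 mm and grips with 3 to 60 N. Pads are 19 mm wide; open, the fingers measure 117 mm over their backs; the gripper's body (75 mm by 190 mm) begins 51 mm behind the grasp point.
Start: joints at [-0.023, 0.332, -0.065, 1.46, 0.022, 1.35, -0.088], TCP at [0.625, 0, 0.242] pointing down, gripper open.
Joint ranges: [-2.6, 2.6], [-0.5, 2.12], [-1.47, 1.34], [0.16, 2.42], [-1.27, 4.41], [0.06, 2.06], [-2.6, 2.6]. Speed limits (rad/s): [2.22, 2.22, 2.79, 2.79, 3.14, 3.14, 3.14].

### API

Orientations are given as a unit quaternion [x, y, z, w].
In Python, from bench import r gives the robot as it stands.
- The arm moves only by the tool drive_tool, never from a script. Its argument "motion" is a list of rows, each a list of 4 numbers: the shift along the tool's x, y, z in cm, then the turn about the tool's x in units of 5 degrees (1.0 is 5 degrees). In form: [[tx, ty, tz, twist], ...]. A call has 1 to 20 rows; each row is the pose to reach, as a shift and turn from the pose commanded when the call began, along the tool's axes at that moment; what a row does not reach only later rows make up. A row lasts 1/12 s, in which the tool goes at most 41.7 mm and 7.16 degrees, less where a joint would pass 70% of its speed; a pose out of reach is approached as far as the arm can. A call with a gripper value outside its range is refused whole. "grip" is the closure in counts, from 0 (fully open) to 255 (shut), set as the call begins (left out, the last holds). The fingers move at their own pace and stop on an object; "force" is the grip in N (left out, the last holds). Time passes only in rows, so rows that repeat a pose let the fingers close. It gives the time, the measured TCP pose, the force and the opening at its end, in the units of the state.
- r.read_state(): the state, without advancing time (a new reading comes with each control period).
- r.camera(name): name is "scene" or "side" or "wrist"; returns the picture (420x560x3 uint8, red, green, blue); there is no depth.
- r.calibration(name): a dict with "fx", "fy", "cx", "cy" (pixels), "xyz" and "orientation" of the camera in the world. Camera axes: x right, y up, looking along -z (the intrinsics and any distortion apply to the point x, -y, -z); pixel columns grow to the right and rows downward; lengths in m; the calibration is good to about 2 mm. The wrist camera is an equidistant fisheye: a pixel r from the principal point sees the ray r / f radians off the axis. A picture is of the moment at which its call begins: read the wrist's pose just before it. calibration takes no time and is no camera call; for the wrist camera it gives the pose at the moment of the call.
- r.close_job(): hands the job in, once; it reports no verdict.
The state is a dict: "time": time; "joint_positions": joint angles; "joint_vel": joint speeds; "joint_torque": joint torques, N m; "ee_pos": TCP position; "eef_rot": TCP orientation; "ft_force": force on the tool from outside, world axes, zero at the start; "torque": the same for the moment, N m; "width": finger opening in m.
Only numpy, scipy, OpenCV 4.12 (cv2) and the standard library are available. Lean on these libraries where they do the work, as an engineer would, in place of code of your own. Each camera call takes 0.05 s, during which the arm holds its last target.

## Working session

There is one attempt and no reset: what is moved stays moved. The work goes in short steps, Python scripts to look and compute and a tool call to move; the robot and the scene stay as the last step left them, time stands still between calls to the robot, and variables do not carry over. Pictures are saved under pics/ and viewed, and the job is handed in when it is done.

Besides the shell and the picture viewer there is one more tool, called after "Call:" as name([rows], argument=value, ...), one row to a line, values as JSON. drive_tool: Moves the arm, as the interface text tells. Its arguments: {"type":"object","properties":{"motion":{"type":"array","items":{"type":"array","items":{"type":"number"}}},"grip":{"type":"number"},"force":{"type":"number"}},"required":["motion"]}

```bash
mkdir -p pics; ls
python3 - <<'E'
from bench import r
import cv2
s=r.read_state(); print({k:s[k] for k in ['time','ee_pos','eef_rot','ft_force','width']})
for n in ['scene','side','wrist']:
    print(n,r.calibration(n)); cv2.imwrite(f'pics/{n}0.png',r.camera(n)[:,:,::-1])
E
```

```text
pics
{'time': 0.0, 'ee_pos': array([6.24636817e-01, 1.72130401e-05, 2.40746236e-01]), 'eef_rot': array([-0.49962964, -0.50035151,  0.50036222, -0.49965612]), 'ft_force': array([-0.02814603, -0.61233   ,  0.20749647]), 'width': 0.08663190235326752}
scene {'fx': 499.48614203003336, 'fy': 499.48614203003336, 'cx': 279.9825051251579, 'cy': 207.62143765719017, 'xyz': array([1.47343866, 0.26694726, 1.10880983]), 'orientation': array([0.22208937, 0.27429381, 0.74368295, 0.56778067])}
side {'fx': 470.51351212636325, 'fy': 470.51351212636325, 'cx': 274.8414243481982, 'cy': 208.52263131156639, 'xyz': array([0.22144311, 0.78595568, 0.76394233]), 'orientation': array([-0.11164883,  0.4191173 ,  0.87260433, -0.22458164])}
wrist {'fx': 325.19226210127806, 'fy': 325.19226210127806, 'cx': 279.21875179522294, 'cy': 209.3539130412402, 'xyz': array([0.62556353, 0.08171975, 0.38472363]), 'orientation': array([-1.50028154e-01,  7.91708907e-04,  3.55767840e-04,  9.88681344e-01])}
```

View pics/scene0.png

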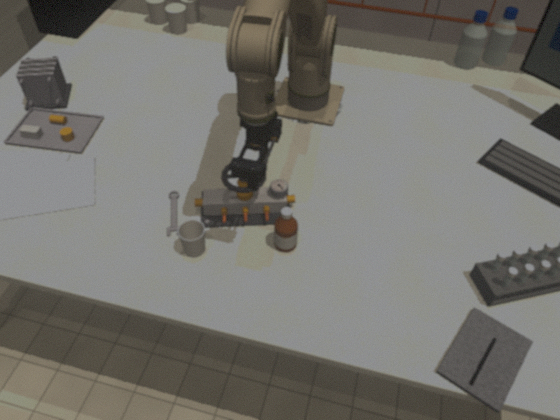

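View pics/side0.png

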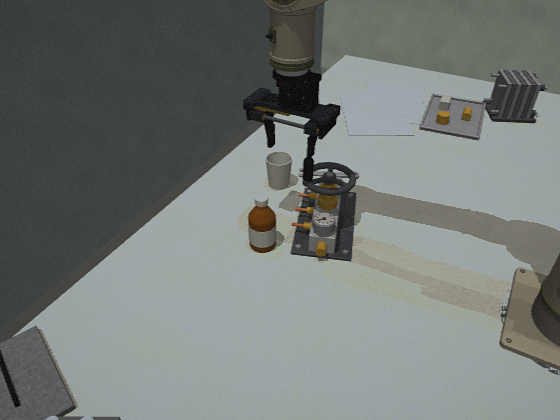

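View pics/wrist0.png

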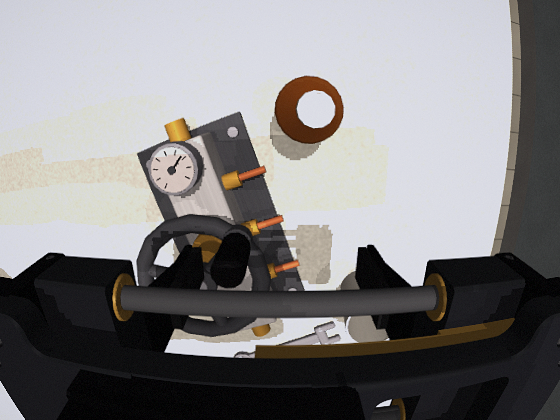

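Run:
```python
import cv2
a=cv2.imread('pics/wrist0.png')[190:350,110:310]
cv2.imwrite('pics/wc0.png',cv2.resize(a,None,fx=3.7,fy=3.7,interpolation=cv2.INTER_CUBIC))
a=cv2.imread('pics/side0.png')[130:270,260:400]
cv2.imwrite('pics/sc0.png',cv2.resize(a,None,fx=4.2,fy=4.2,interpolation=cv2.INTER_CUBIC))
```

```text
(no output)
```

View pics/wc0.png

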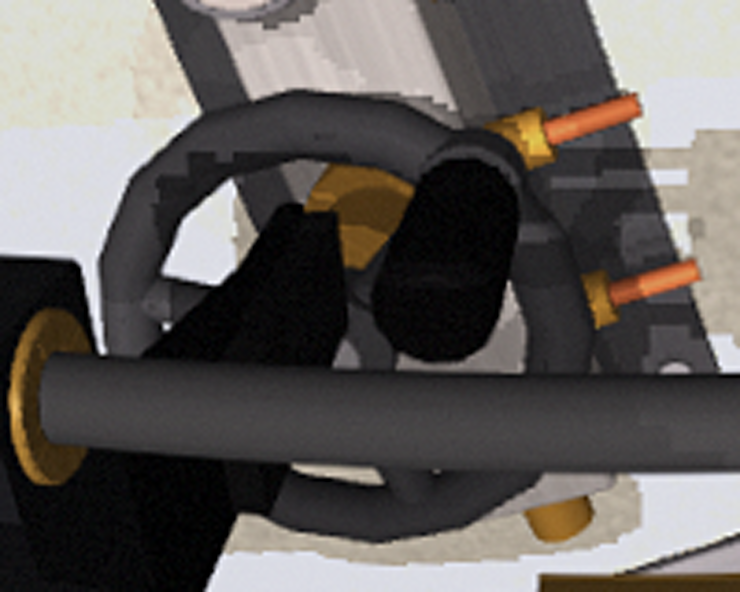

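View pics/sc0.png

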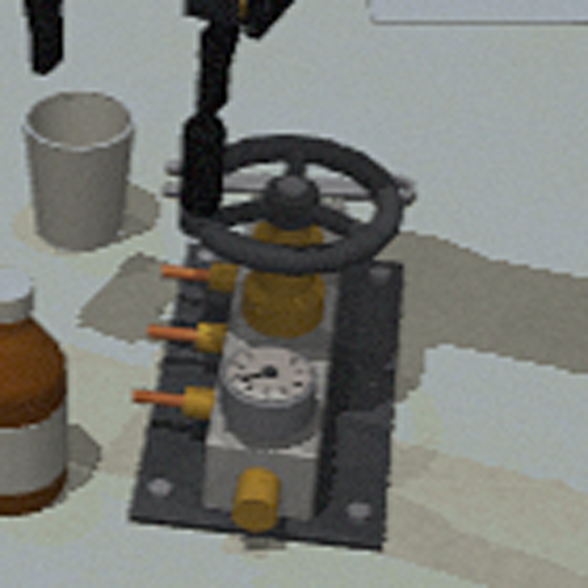

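```bash
cat > h.py <<'E'
import numpy as np
from bench import r
from scipy.spatial.transform import Rotation as R
def ray(n,uv,z,cal=None):
    c=cal or r.calibration(n)
    x=(uv[0]-c['cx'])/c['fx'];y=(uv[1]-c['cy'])/c['fy']
    if n=='wrist':
        t=np.hypot(x,y); d=np.array([x/t*np.sin(t),-y/t*np.sin(t),-np.cos(t)])
    else: d=np.array([x,-y,-1.])
    d=R.from_quat(c['orientation']).apply(d); o=np.array(c['xyz'])
    return o+d*(z-o[2])/d[2]
def proj(n,p,cal=None):
    c=cal or r.calibration(n)
    q=R.from_quat(c['orientation']).inv().apply(np.atleast_2d(p)-c['xyz']); x,y,z=q[:,0],-q[:,1],-q[:,2]
    if n=='wrist':
        h=np.hypot(x,y);t=np.arctan2(h,z);return np.c_[c['cx']+c['fx']*t*x/h,c['cy']+c['fx']*t*y/h]
    return np.c_[c['cx']+c['fx']*x/z,c['cy']+c['fy']*y/z]
E
python3 - <<'E'
from h import *
import cv2
W=lambda u,v:(110+u/3.7,190+v/3.7)
S=lambda u,v:(260+u/4.2,130+v/4.2)
print('hub side',ray('side',S(291,187),.143))
print('handle side top/bot',ray('side',S(204,125),.2),ray('side',S(202,207),.145))
print('handle wrist top/bot',ray('wrist',W(436,300),.2),ray('wrist',W(476,178),.145))
P=np.array([ray('wrist',W(*p),.134)[:2] for p in [(100,270),(592,320),(300,90),(380,540),(130,185),(160,150),(250,98),(300,518),(480,505),(570,235)]])
from scipy.optimize import least_squares
s=least_squares(lambda q:np.hypot(*(P-q[:2]).T)-q[2],[.59,.02,.063]);print(s.x,s.fun)
E
```

```text
hub side [ 0.55321703 -0.0634828   0.143     ]
handle side top/bot [ 0.58619623 -0.01639693  0.2       ] [ 0.58686015 -0.02007661  0.145     ]
handle wrist top/bot [ 0.59213763 -0.01752337  0.2       ] [ 0.59279947 -0.01691698  0.145     ]
[ 0.5552617  -0.06297919  0.0624362 ] [ 6.72005732e-04 -2.80377318e-04  3.79398202e-05  2.58670376e-03
 -2.87717185e-04 -6.17312124e-04 -4.86895096e-05 -1.07119588e-03
 -1.95812225e-03  9.66764954e-04]
```

Run:
```python
from h import *
s=r.read_state(); M=R.from_quat(s['eef_rot']);print(M.as_matrix().round(3))
print(M.inv().apply(np.array([.590,-.019,.177])-s['ee_pos'])*100)
```

```text
[[-0.001  1.     0.   ]
 [-0.     0.    -1.   ]
 [-1.    -0.001  0.   ]]
[ 6.40030295 -3.46716307  1.89979099]
```

Call:
drive_tool([
  [0,-1.2,0.6,0],
  [0,-2.4,1.3,0],
  [0,-3.45,1.9,0],
  [0,-3.45,1.9,0],
  [0,-3.45,1.9,0],
  [1,-3.45,1.9,0],
  [2,-3.45,1.9,0],
], grip=0)

```text
time: 0.73
ee_pos: [0.5912, -0.0183, 0.221]
eef_rot: [0.5, 0.5, -0.499, 0.5]
ft_force: [0.6, -0.3, -1.3]
width: 0.0869
```

Run:
```python
from h import *
import cv2
s=r.read_state();print(s['ee_pos'],s['ft_force'])
a=r.camera('wrist')[190:390,130:390,::-1]
cv2.imwrite('pics/w1.png',cv2.resize(a,None,fx=3,fy=3,interpolation=cv2.INTER_CUBIC))
```

```text
[ 0.59120012 -0.01833637  0.22095097] [ 0.60937696 -0.28825529 -1.25663797]
```

View pics/w1.png

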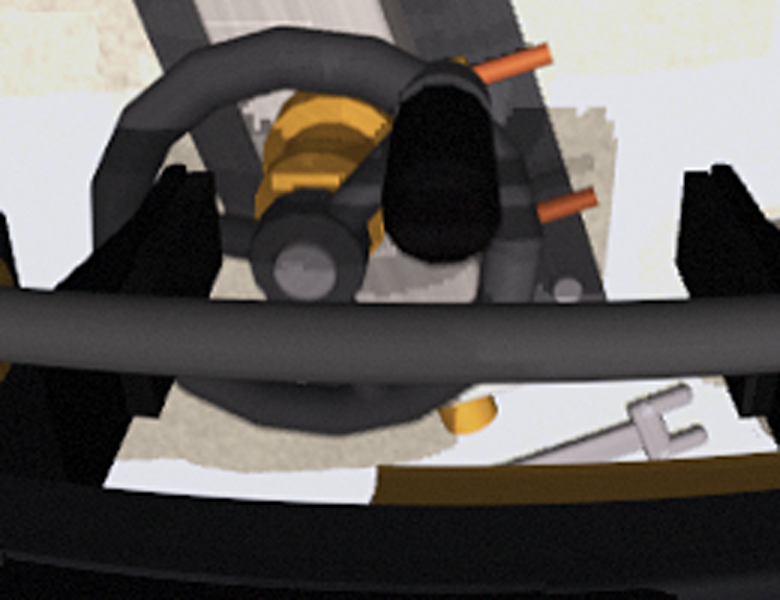

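Run:
```python
from h import *
W=lambda u,v:(130+u/3,190+v/3)
print(ray('wrist',W(305,271),.143),ray('wrist',W(441,222),.2),ray('wrist',W(445,95),.145))
s=r.read_state();print(s['ee_pos'])
```

```text
[ 0.55350364 -0.06242912  0.143     ] [ 0.58930841 -0.01878391  0.2       ] [ 0.58971413 -0.01318406  0.145     ]
[ 0.58993391 -0.01841535  0.21800692]
```

Call:
drive_tool([
  [1,-0.1,0.05,0],
  [2,-0.1,0.05,0],
  [3,-0.1,0.05,0],
  [4.1,-0.1,0.05,0],
  [4.1,-0.1,0.05,0],
  [4.1,-0.1,0.05,0],
  [4.1,-0.1,0.05,0],
])

```text
time: 1.37
ee_pos: [0.5897, -0.0195, 0.1809]
eef_rot: [0.5, 0.5, -0.5, 0.5]
ft_force: [-0.5, 0.5, 0.6]
width: 0.0868
```

Call:
drive_tool([
  [0,0,0,0],
  [0,0,0,0],
  [0,0,0,0],
  [0,0,0,0],
  [0,0,0,0],
  [0,0,0,0],
  [0,0,0,0],
  [0,0,0,0],
  [0,0,0,0],
  [0,0,0,0],
  [0,0,0,0],
  [0,0,0,0],
], grip=255, force=25)

```text
time: 2.37
ee_pos: [0.5897, -0.0193, 0.1806]
eef_rot: [0.5, 0.5, -0.5, 0.5]
ft_force: [0.8, -0.5, 0.2]
width: 0.0231
```

```bash
cat > arc.py <<'E'
import sys
from h import *
# arc.py hubx huby phi0 step n [offset tangential]
hx,hy,p0,st,n=map(float,sys.argv[1:6])
f=lambda p:np.array([np.cos(np.radians(p)),np.sin(np.radians(p))])*5.5
print([[0,round(float(d[0]),2),round(float(-d[1]),2),0] for d in (f(p0+st*k)-f(p0) for k in range(1,int(n)+1))])
E
python3 arc.py 0 0 51 -6 10
```

```text
[[0, 0.43, 0.39, 0], [0, 0.81, 0.81, 0], [0, 1.15, 1.28, 0], [0, 1.44, 1.78, 0], [0, 1.67, 2.3, 0], [0, 1.85, 2.85, 0], [0, 1.97, 3.41, 0], [0, 2.03, 3.99, 0], [0, 2.03, 4.56, 0], [0, 1.97, 5.13, 0]]
```

Call:
drive_tool([
  [0,0.43,0.39,0],
  [0,0.81,0.81,0],
  [0,1.15,1.28,0],
  [0,1.44,1.78,0],
  [0,1.67,2.3,0],
  [0,1.85,2.85,0],
  [0,1.97,3.41,0],
  [0,2.03,3.99,0],
  [0,2.03,4.56,0],
  [0,1.97,5.13,0],
  [0,1.97,5.13,0],
  [0,1.97,5.13,0],
  [0,1.97,5.13,0],
])

```text
time: 3.45
ee_pos: [0.6083, -0.0718, 0.1805]
eef_rot: [-0.5, -0.5, 0.501, -0.499]
ft_force: [-8.1, 0.1, 4.7]
width: 0.0235
```

```bash
python3 - <<'E'
from h import *
import cv2
s=r.read_state();print(s['ee_pos'],s['ft_force'],s['torque'],s['width'])
a=r.camera('side')[110:270,240:420,::-1]
cv2.imwrite('pics/s2.png',cv2.resize(a,None,fx=3.7,fy=3.7,interpolation=cv2.INTER_CUBIC))
E
for p in -9 -15; do python3 arc.py 0 0 $p -6 7; done
```

```text
[ 0.60830738 -0.07181748  0.18051243] [-8.13662139  0.08981359  4.68561404] [ 0.0662943   1.90062527 -0.00339843] 0.023494253232421637
[[0, -0.12, 0.56, 0], [0, -0.3, 1.11, 0], [0, -0.53, 1.64, 0], [0, -0.82, 2.14, 0], [0, -1.16, 2.6, 0], [0, -1.54, 3.03, 0], [0, -1.97, 3.41, 0]]
[[0, -0.18, 0.55, 0], [0, -0.41, 1.07, 0], [0, -0.7, 1.57, 0], [0, -1.04, 2.04, 0], [0, -1.42, 2.47, 0], [0, -1.85, 2.85, 0], [0, -2.32, 3.19, 0]]
```

View pics/s2.png

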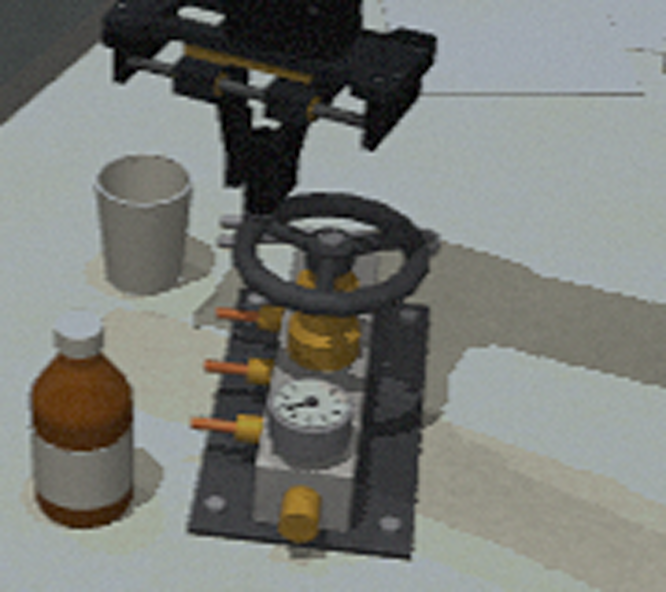

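```bash
cat > arc2.py <<'E'
import sys
from h import *
# arc2.py cmdx cmdy hubx huby R(all mm) phi_start step n
cx,cy,hx,hy,Rr,p,st=map(float,sys.argv[1:8]);n=int(sys.argv[8])
for k in range(1,n+1):
    a=np.radians(p+st*k);x=hx+Rr*np.cos(a);y=hy+Rr*np.sin(a)
    print([0,round((x-cx)/10,2),round(-(y-cy)/10,2),0],end=', ')
print('\nend cmd',x,y)
E
python3 arc2.py 608.8 -70.8 554 -60.8 55 -10.5 -6 7
```

```text
[0, np.float64(-0.21), np.float64(0.56), 0], [0, np.float64(-0.4), np.float64(1.1), 0], [0, np.float64(-0.65), np.float64(1.62), 0], [0, np.float64(-0.95), np.float64(2.12), 0], [0, np.float64(-1.3), np.float64(2.57), 0], [0, np.float64(-1.69), np.float64(2.99), 0], [0, np.float64(-2.13), np.float64(3.36), 0], 
end cmd 587.4818785954797 -104.43443371601794
```

Call:
drive_tool([
  [0,-0.21,0.56,0],
  [0,-0.4,1.1,0],
  [0,-0.65,1.62,0],
  [0,-0.95,2.12,0],
  [0,-1.3,2.57,0],
  [0,-1.69,2.99,0],
  [0,-2.13,3.36,0],
  [0,-2.13,3.36,0],
  [0,-2.13,3.36,0],
  [0,-2.13,3.36,0],
])

```text
time: 4.33
ee_pos: [0.5877, -0.1049, 0.1806]
eef_rot: [-0.5, -0.5, 0.5, -0.5]
ft_force: [-2.8, 1.0, 1.7]
width: 0.0236
```

```bash
cat > tab.py <<'E'
import sys,numpy as np
hx,hy,R,p,st=map(float,sys.argv[1:6]);n=int(sys.argv[6])
f=lambda p:np.round([(hx+R*np.cos(np.radians(p)))/10,(hy+R*np.sin(np.radians(p)))/10],2)
for k in range(1,n+1):
    d=f(p+st*k)-f(p+st*(k-1));print(round(p+st*k,1),[round(float(d[0]),2),round(float(-d[1]),2)],f(p+st*k))
E
python3 tab.py 554 -60.8 55 -52.5 -5 54
```

```text
-57.5 [-0.39, 0.28] [ 58.36 -10.72]
-62.5 [-0.42, 0.24] [ 57.94 -10.96]
-67.5 [-0.44, 0.2] [ 57.5  -11.16]
-72.5 [-0.45, 0.17] [ 57.05 -11.33]
-77.5 [-0.46, 0.12] [ 56.59 -11.45]
-82.5 [-0.47, 0.08] [ 56.12 -11.53]
-87.5 [-0.48, 0.04] [ 55.64 -11.57]
-92.5 [-0.48, -0.0] [ 55.16 -11.57]
-97.5 [-0.48, -0.04] [ 54.68 -11.53]
-102.5 [-0.47, -0.08] [ 54.21 -11.45]
-107.5 [-0.46, -0.12] [ 53.75 -11.33]
-112.5 [-0.45, -0.17] [ 53.3  -11.16]
-117.5 [-0.44, -0.2] [ 52.86 -10.96]
-122.5 [-0.42, -0.24] [ 52.44 -10.72]
-127.5 [-0.39, -0.28] [ 52.05 -10.44]
-132.5 [-0.37, -0.3] [ 51.68 -10.14]
-137.5 [-0.34, -0.34] [51.34 -9.8 ]
-142.5 [-0.3, -0.37] [51.04 -9.43]
-147.5 [-0.28, -0.39] [50.76 -9.04]
-152.5 [-0.24, -0.42] [50.52 -8.62]
-157.5 [-0.2, -0.44] [50.32 -8.18]
-162.5 [-0.17, -0.45] [50.15 -7.73]
-167.5 [-0.12, -0.46] [50.03 -7.27]
-172.5 [-0.08, -0.47] [49.95 -6.8 ]
-177.5 [-0.04, -0.48] [49.91 -6.32]
-182.5 [0.0, -0.48] [49.91 -5.84]
-187.5 [0.04, -0.48] [49.95 -5.36]
-192.5 [0.08, -0.47] [50.03 -4.89]
-197.5 [0.12, -0.46] [50.15 -4.43]
-202.5 [0.17, -0.45] [50.32 -3.98]
-207.5 [0.2, -0.44] [50.52 -3.54]
-212.5 [0.24, -0.42] [50.76 -3.12]
-217.5 [0.28, -0.39] [51.04 -2.73]
-222.5 [0.3, -0.37] [51.34 -2.36]
-227.5 [0.34, -0.34] [51.68 -2.02]
-232.5 [0.37, -0.3] [52.05 -1.72]
-237.5 [0.39, -0.28] [52.44 -1.44]
-242.5 [0.42, -0.24] [52.86 -1.2 ]
-247.5 [0.44, -0.2] [53.3 -1. ]
-252.5 [0.45, -0.17] [53.75 -0.83]
-257.5 [0.46, -0.12] [54.21 -0.71]
-262.5 [0.47, -0.08] [54.68 -0.63]
-267.5 [0.48, -0.04] [55.16 -0.59]
-272.5 [0.48, -0.0] [55.64 -0.59]
-277.5 [0.48, 0.04] [56.12 -0.63]
-282.5 [0.47, 0.08] [56.59 -0.71]
-287.5 [0.46, 0.12] [57.05 -0.83]
-292.5 [0.45, 0.17] [57.5 -1. ]
-297.5 [0.44, 0.2] [57.94 -1.2 ]
-302.5 [0.42, 0.24] [58.36 -1.44]
-307.5 [0.39, 0.28] [58.75 -1.72]
-312.5 [0.37, 0.3] [59.12 -2.02]
-317.5 [0.34, 0.34] [59.46 -2.36]
-322.5 [0.3, 0.37] [59.76 -2.73]
```

Call:
drive_tool([
  [0,-0.39,0.28,0],
  [0,-0.81,0.52,0],
  [0,-0.81,0.52,0],
  [0,-0.81,0.52,0],
])

```text
time: 4.67
ee_pos: [0.5793, -0.1102, 0.1806]
eef_rot: [-0.5, -0.5, 0.5, -0.5]
ft_force: [-2.2, -0.4, 0.4]
width: 0.023
```

Call:
drive_tool([
  [0,-0.22,0.1,0],
  [0,-0.44,0.2,0],
  [0,-0.44,0.2,0],
  [0,-0.44,0.2,0],
])

```text
time: 5.0
ee_pos: [0.5752, -0.112, 0.1806]
eef_rot: [-0.5, -0.5, 0.5, -0.5]
ft_force: [-0.3, -0.7, -0.3]
width: 0.0233
```

Call:
drive_tool([
  [0,-0.22,0.08,0],
  [0,-0.45,0.17,0],
  [0,-0.45,0.17,0],
])

```text
time: 5.25
ee_pos: [0.5706, -0.1137, 0.1806]
eef_rot: [-0.5, -0.5, 0.5, -0.5]
ft_force: [0.9, -2.3, 0.5]
width: 0.0235
```

Call:
drive_tool([
  [0,-0.23,0.06,0],
  [0,-0.46,0.12,0],
  [0,-0.46,0.12,0],
])

```text
time: 5.5
ee_pos: [0.5658, -0.1149, 0.1806]
eef_rot: [-0.5, -0.5, 0.5, -0.5]
ft_force: [0.3, -3.0, -0.4]
width: 0.0234
```

Call:
drive_tool([
  [0,-0.23,0.04,0],
  [0,-0.47,0.08,0],
  [0,-0.47,0.08,0],
])

```text
time: 5.75
ee_pos: [0.5611, -0.1157, 0.1806]
eef_rot: [-0.5, -0.5, 0.5, -0.5]
ft_force: [-0.1, -4.0, -0.9]
width: 0.0236
```

Call:
drive_tool([
  [0,-0.24,0.05,0],
  [0,-0.48,0.08,0],
  [0,-0.48,0.08,0],
])

```text
time: 6.0
ee_pos: [0.5563, -0.1161, 0.1806]
eef_rot: [-0.5, -0.5, 0.5, -0.5]
ft_force: [-1.0, -2.4, -0.1]
width: 0.0233
```

Call:
drive_tool([
  [0,-0.24,0.0,0],
  [0,-0.48,0.0,0],
  [0,-0.48,0.0,0],
])

```text
time: 6.25
ee_pos: [0.5515, -0.1161, 0.1806]
eef_rot: [-0.5, -0.5, 0.5, -0.5]
ft_force: [0.0, -3.6, 0.4]
width: 0.0234
```

Call:
drive_tool([
  [0,-0.24,-0.02,0],
  [0,-0.48,-0.04,0],
  [0,-0.48,-0.04,0],
])

```text
time: 6.5
ee_pos: [0.5467, -0.1157, 0.1805]
eef_rot: [-0.5, -0.5, 0.5, -0.5]
ft_force: [-1.7, -3.7, 1.2]
width: 0.023
```

Call:
drive_tool([
  [0,-0.23,-0.04,0],
  [0,-0.47,-0.08,0],
  [0,-0.47,-0.08,0],
])

```text
time: 6.75
ee_pos: [0.542, -0.1148, 0.1806]
eef_rot: [0.5, 0.5, -0.5, 0.5]
ft_force: [-2.0, -3.5, 0.1]
width: 0.0234
```

Call:
drive_tool([
  [0,-0.23,-0.06,0],
  [0,-0.46,-0.12,0],
  [0,-0.46,-0.12,0],
])

```text
time: 7.0
ee_pos: [0.5374, -0.1136, 0.1806]
eef_rot: [0.5, 0.5, -0.5, 0.5]
ft_force: [-1.7, -2.1, 0.4]
width: 0.0231
```

Call:
drive_tool([
  [0,-0.22,-0.08,0],
  [0,-0.45,-0.17,0],
  [0,-0.45,-0.17,0],
])

```text
time: 7.25
ee_pos: [0.5329, -0.1119, 0.1805]
eef_rot: [0.5, 0.5, -0.5, 0.5]
ft_force: [-2.7, -4.1, 1.5]
width: 0.0233
```

Call:
drive_tool([
  [0,-0.22,-0.1,0],
  [0,-0.44,-0.2,0],
  [0,-0.44,-0.2,0],
])

```text
time: 7.5
ee_pos: [0.5285, -0.1098, 0.1805]
eef_rot: [0.5, 0.5, -0.5, 0.5]
ft_force: [-2.1, -3.5, 1.8]
width: 0.0234
```

Call:
drive_tool([
  [0,-0.21,-0.12,0],
  [0,-0.42,-0.24,0],
  [0,-0.42,-0.24,0],
])

```text
time: 7.75
ee_pos: [0.5243, -0.1073, 0.1805]
eef_rot: [0.5, 0.5, -0.5, 0.5]
ft_force: [-3.1, -3.4, 1.6]
width: 0.0231
```

Call:
drive_tool([
  [0,-0.2,-0.14,0],
  [0,-0.39,-0.28,0],
  [0,-0.39,-0.28,0],
])

```text
time: 8.0
ee_pos: [0.5204, -0.1046, 0.1805]
eef_rot: [0.5, 0.5, -0.5, 0.5]
ft_force: [-3.3, -5.1, 1.5]
width: 0.0236
```

Call:
drive_tool([
  [0,-0.2,-0.14,0],
  [0,-0.39,-0.28,0],
  [0,-0.39,-0.28,0],
])

```text
time: 8.25
ee_pos: [0.5166, -0.1014, 0.1805]
eef_rot: [0.5, 0.5, -0.5, 0.5]
ft_force: [-3.5, -2.5, 1.4]
width: 0.023
```

Call:
drive_tool([
  [0,-0.18,-0.16,0],
  [0,-0.35,-0.34,0],
  [0,-0.35,-0.34,0],
])

```text
time: 8.5
ee_pos: [0.5132, -0.0979, 0.1806]
eef_rot: [0.5, 0.5, -0.5, 0.5]
ft_force: [-3.7, -0.8, 1.2]
width: 0.0232
```

Call:
drive_tool([
  [0,-0.16,-0.18,0],
  [0,-0.31,-0.37,0],
  [0,-0.31,-0.37,0],
])

```text
time: 8.75
ee_pos: [0.5101, -0.0942, 0.1805]
eef_rot: [0.5, 0.5, -0.5, 0.5]
ft_force: [-2.7, -0.3, 1.2]
width: 0.0232
```

Call:
drive_tool([
  [0,-0.14,-0.2,0],
  [0,-0.28,-0.39,0],
  [0,-0.28,-0.39,0],
])

```text
time: 9.0
ee_pos: [0.5074, -0.0903, 0.1806]
eef_rot: [0.5, 0.5, -0.5, 0.5]
ft_force: [-2.4, 0.5, -0.2]
width: 0.0233
```

Call:
drive_tool([
  [0,-0.12,-0.21,0],
  [0,-0.24,-0.42,0],
  [0,-0.24,-0.42,0],
])

```text
time: 9.25
ee_pos: [0.505, -0.0861, 0.1805]
eef_rot: [0.5, 0.5, -0.5, 0.5]
ft_force: [-0.7, -0.2, 0.4]
width: 0.0231
```

Call:
drive_tool([
  [0,-0.1,-0.22,0],
  [0,-0.2,-0.44,0],
  [0,-0.2,-0.44,0],
])

```text
time: 9.5
ee_pos: [0.5031, -0.0818, 0.1806]
eef_rot: [0.5, 0.5, -0.5, 0.5]
ft_force: [-0.7, 0.7, -1.0]
width: 0.0229
```

Call:
drive_tool([
  [0,-0.08,-0.22,0],
  [0,-0.17,-0.45,0],
  [0,-0.17,-0.45,0],
])

```text
time: 9.75
ee_pos: [0.5014, -0.0772, 0.1805]
eef_rot: [0.5, 0.5, -0.5, 0.5]
ft_force: [-0.1, -0.2, -1.6]
width: 0.0232
```

Call:
drive_tool([
  [0,-0.06,-0.23,0],
  [0,-0.12,-0.46,0],
  [0,-0.12,-0.46,0],
])

```text
time: 10.0
ee_pos: [0.5003, -0.0727, 0.1806]
eef_rot: [0.5, 0.5, -0.5, 0.5]
ft_force: [1.5, 0.4, -2.4]
width: 0.0232
```

Call:
drive_tool([
  [0,-0.04,-0.23,0],
  [0,-0.08,-0.47,0],
  [0,-0.08,-0.47,0],
])

```text
time: 10.25
ee_pos: [0.4995, -0.0679, 0.1806]
eef_rot: [0.5, 0.5, -0.5, 0.5]
ft_force: [1.7, 0.1, -2.4]
width: 0.0236
```

Call:
drive_tool([
  [0,-0.02,-0.24,0],
  [0,-0.04,-0.48,0],
  [0,-0.04,-0.48,0],
])

```text
time: 10.5
ee_pos: [0.4992, -0.0654, 0.1806]
eef_rot: [-0.5, -0.499, 0.501, -0.5]
ft_force: [1.3, -7.7, -3.7]
width: 0.0233
```

Call:
drive_tool([
  [0,0,0,0],
  [0,0,0,0],
  [0,0,0,0],
])

```text
time: 10.75
ee_pos: [0.4992, -0.0654, 0.1806]
eef_rot: [-0.5, -0.499, 0.501, -0.5]
ft_force: [2.7, -6.3, -3.3]
width: 0.0232
```

Run:
```python
from h import *
import cv2
for i in range(2):
    s=r.read_state();print(s['ee_pos'],s['ft_force'],s['torque'],s['width'],s['eef_rot'])
    a=r.camera(['wrist','side'][i])[:,:,::-1]
    cv2.imwrite(f'pics/stop{i}.png',a)
```

```text
[ 0.49923538 -0.06544098  0.18058705] [ 2.71531057 -6.28342598 -3.25929086] [-1.5958057  -0.51780249  0.02549801] 0.023249004152121073 [-0.50004822 -0.49897608  0.5007413  -0.50023275]
[ 0.49922955 -0.06541115  0.18057149] [ 2.88700146 -7.59559057 -2.60343203] [-1.5778239  -0.56345499  0.0496804 ] 0.023481587514124803 [-0.50002719 -0.49898689  0.50073259 -0.5002517 ]
```

View pics/stop0.png

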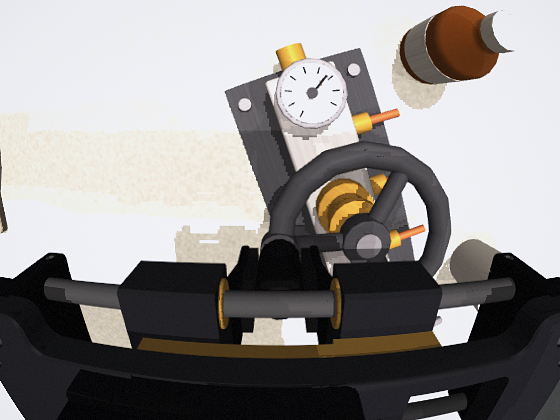

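View pics/stop1.png

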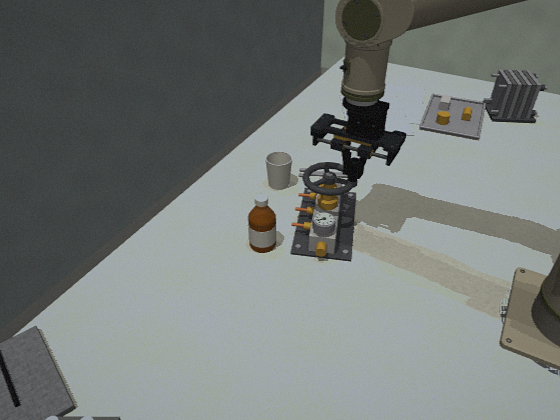

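Call:
drive_tool([
  [0,0,-0.1,0],
  [0,0,-0.2,0],
  [0,0,-0.2,0],
  [0,0,-0.2,0],
])

```text
time: 11.18
ee_pos: [0.4992, -0.0652, 0.1806]
eef_rot: [-0.5, -0.498, 0.502, -0.5]
ft_force: [3.2, -12.4, -3.8]
width: 0.0232
```

Run:
```python
from h import *
import cv2
s=r.read_state();print(s['ee_pos'],s['ft_force'],s['torque'],s['width'],s['joint_positions'].round(5) )
np.save('stop.npy',s['joint_positions'])
a=r.camera('wrist')[:,:,::-1]
cv2.imwrite('pics/stop2.png',a)
cv2.imwrite('pics/stop2c.png',cv2.resize(a[130:330,220:460],None,fx=3,fy=3,interpolation=cv2.INTER_CUBIC))
```

```text
[ 0.49918889 -0.06522308  0.18056891] [  3.16116782 -12.35555216  -3.77598078] [-2.96010603 -0.69214312  0.00385895] 0.023152278569436528 [ 0.08821  0.11291 -0.05517  1.85702  0.01105  1.17101  0.02597]
```

View pics/stop2c.png

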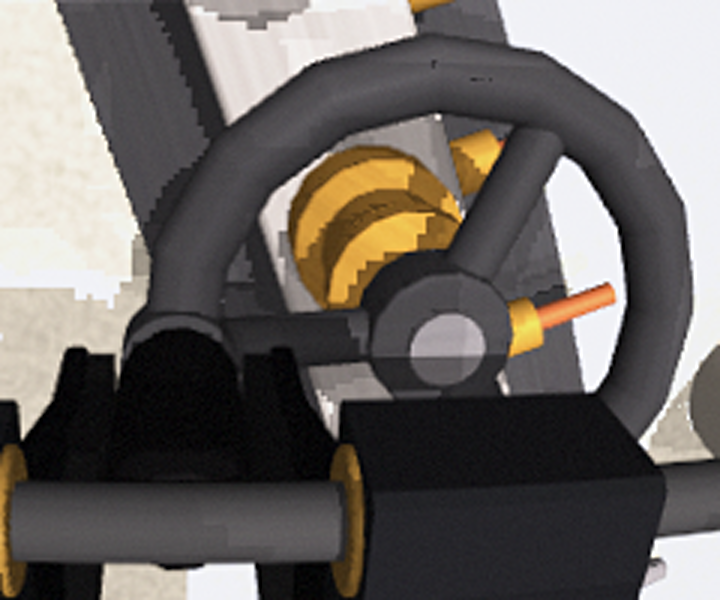

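```bash
python3 - <<'E'
import numpy as np
from scipy.optimize import least_squares
P=np.array([[589.7,-19.3],[608.3,-71.8],[587.7,-104.9],[579.3,-110.2],[570.6,-113.7],[561.1,-115.7],[551.5,-116.1],[542,-114.8],[532.9,-111.9],[524.3,-107.3],[516.6,-101.4],[510.1,-94.2],[505,-86.1],[501.4,-77.2],[499.5,-67.9],[499.2,-65.4]])
s=least_squares(lambda q:np.hypot(*(P-q[:2]).T)-55,[554,-61]);print(s.x,s.fun.round(2))
h=s.x;print(np.degrees(np.arctan2(*(P-h)[:,::-1].T)).round(1))
E
python3 arc2.py 499.2 -61.1 554.3 -61.2 55 -175.6 9 20 | sed 's/np.float64(\([-0-9.]*\))/\1/g'
```

```text
[554.13753    -61.21261168] [-0.03  0.19  0.09  0.07  0.01 -0.07 -0.05 -0.06 -0.04 -0.1  -0.01  0.02
  0.08  0.11  0.05  0.1 ]
[  49.7  -11.1  -52.5  -62.8  -72.6  -82.7  -92.8 -102.8 -112.7 -122.9
 -133.  -143.2 -153.1 -163.1 -173.  -175.6]
[0, 0.16, 1.28, 0], [0, 0.42, 2.11, 0], [0, 0.82, 2.88, 0], [0, 1.32, 3.57, 0], [0, 1.93, 4.19, 0], [0, 2.63, 4.69, 0], [0, 3.4, 5.09, 0], [0, 4.22, 5.36, 0], [0, 5.07, 5.49, 0], [0, 5.93, 5.49, 0], [0, 6.78, 5.36, 0], [0, 7.61, 5.1, 0], [0, 8.38, 4.7, 0], [0, 9.07, 4.2, 0], [0, 9.69, 3.59, 0], [0, 10.19, 2.89, 0], [0, 10.59, 2.12, 0], [0, 10.86, 1.3, 0], [0, 10.99, 0.45, 0], [0, 10.99, -0.41, 0], 
end cmd 609.1379013724805 -56.98045345302497
```

Run:
```python
import numpy as np
for p0 in (-175.6,4.4):
    print([[0,round(float(5.5*(np.cos(a)-np.cos(b))),2),round(float(-5.5*(np.sin(a)-np.sin(b))),2),0] for b in [np.radians(p0)] for a in np.radians(p0+9*np.arange(1,21))])
```

```text
[[0, 0.13, 0.85, 0], [0, 0.4, 1.67, 0], [0, 0.79, 2.44, 0], [0, 1.3, 3.14, 0], [0, 1.9, 3.75, 0], [0, 2.6, 4.26, 0], [0, 3.37, 4.66, 0], [0, 4.19, 4.92, 0], [0, 5.04, 5.06, 0], [0, 5.91, 5.06, 0], [0, 6.76, 4.93, 0], [0, 7.58, 4.66, 0], [0, 8.35, 4.27, 0], [0, 9.05, 3.77, 0], [0, 9.66, 3.16, 0], [0, 10.17, 2.46, 0], [0, 10.56, 1.69, 0], [0, 10.83, 0.87, 0], [0, 10.97, 0.02, 0], [0, 10.97, -0.84, 0]]
[[0, -0.13, -0.85, 0], [0, -0.4, -1.67, 0], [0, -0.79, -2.44, 0], [0, -1.3, -3.14, 0], [0, -1.9, -3.75, 0], [0, -2.6, -4.26, 0], [0, -3.37, -4.66, 0], [0, -4.19, -4.92, 0], [0, -5.04, -5.06, 0], [0, -5.91, -5.06, 0], [0, -6.76, -4.93, 0], [0, -7.58, -4.66, 0], [0, -8.35, -4.27, 0], [0, -9.05, -3.77, 0], [0, -9.66, -3.16, 0], [0, -10.17, -2.46, 0], [0, -10.56, -1.69, 0], [0, -10.83, -0.87, 0], [0, -10.97, -0.02, 0], [0, -10.97, 0.84, 0]]
```

Call:
drive_tool([
  [0,0,0.2,0],
  [0,0,0.43,0],
  [0,0,0.43,0],
])

```text
time: 11.48
ee_pos: [0.4993, -0.066, 0.1806]
eef_rot: [0.5, 0.5, -0.5, 0.5]
ft_force: [2.5, -1.0, -2.8]
width: 0.0232
```

Call:
drive_tool([
  [0,0.13,0.85,0],
  [0,0.4,1.67,0],
  [0,0.79,2.44,0],
  [0,1.3,3.14,0],
  [0,1.9,3.75,0],
  [0,2.6,4.26,0],
  [0,3.37,4.66,0],
  [0,4.19,4.92,0],
  [0,5.04,5.06,0],
  [0,5.91,5.06,0],
  [0,6.76,4.93,0],
  [0,7.58,4.66,0],
  [0,8.35,4.27,0],
  [0,9.05,3.77,0],
  [0,9.66,3.16,0],
  [0,10.17,2.46,0],
  [0,10.56,1.69,0],
  [0,10.83,0.87,0],
  [0,10.97,0.02,0],
  [0,10.97,-0.84,0],
])

```text
time: 13.15
ee_pos: [0.6091, -0.0585, 0.1806]
eef_rot: [-0.5, -0.499, 0.501, -0.5]
ft_force: [-2.7, -3.5, 1.4]
width: 0.0235
```

Call:
drive_tool([
  [0,0,0,0],
  [0,0,0,0],
])

```text
time: 13.32
ee_pos: [0.609, -0.0568, 0.1806]
eef_rot: [0.5, 0.5, -0.499, 0.5]
ft_force: [-2.3, 1.5, 1.0]
width: 0.0236
```

Call:
drive_tool([
  [0,-0.13,-0.85,0],
  [0,-0.4,-1.67,0],
  [0,-0.79,-2.44,0],
  [0,-1.3,-3.14,0],
  [0,-1.9,-3.75,0],
  [0,-2.6,-4.26,0],
  [0,-3.37,-4.66,0],
  [0,-4.19,-4.92,0],
  [0,-5.04,-5.06,0],
  [0,-5.91,-5.06,0],
  [0,-6.76,-4.93,0],
  [0,-7.58,-4.66,0],
  [0,-8.35,-4.27,0],
  [0,-9.05,-3.77,0],
  [0,-9.66,-3.16,0],
  [0,-10.17,-2.46,0],
  [0,-10.56,-1.69,0],
  [0,-10.83,-0.87,0],
  [0,-10.97,-0.02,0],
  [0,-10.97,0.84,0],
])

```text
time: 14.98
ee_pos: [0.4993, -0.0669, 0.1806]
eef_rot: [0.5, 0.5, -0.5, 0.5]
ft_force: [6.5, 3.2, -4.9]
width: 0.0232
```

Call:
drive_tool([
  [0,0,0,0],
  [0,0,0,0],
])

```text
time: 15.15
ee_pos: [0.4994, -0.0677, 0.1806]
eef_rot: [-0.5, -0.499, 0.5, -0.5]
ft_force: [3.8, -0.7, -3.0]
width: 0.0234
```

Run:
```python
from h import *
import cv2
s=r.read_state();print(s['ee_pos'],s['ft_force'],s['torque'],s['width'])
a=r.camera('wrist')[:,:,::-1]
cv2.imwrite('pics/t1.png',cv2.resize(a[130:330,220:460],None,fx=3,fy=3,interpolation=cv2.INTER_CUBIC))
```

```text
[ 0.49940903 -0.06774449  0.18055895] [ 3.77144599 -0.71423083 -3.02565679] [-0.22337634 -0.86932097 -0.04787661] 0.023402477278313773
```

View pics/t1.png

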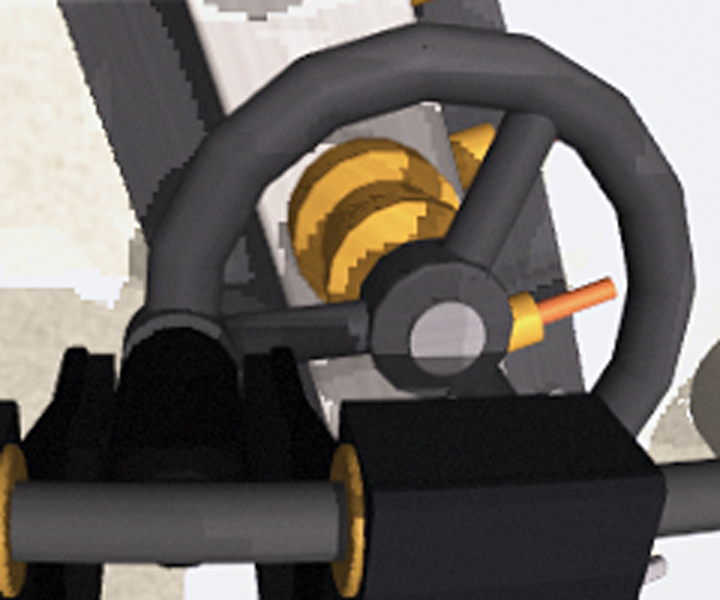

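Call:
drive_tool([
  [0,0.1,0.75,0],
  [0,0.37,1.5,0],
  [0,0.77,2.25,0],
  [0,1.28,2.95,0],
  [0,1.88,3.55,0],
  [0,2.58,4.06,0],
  [0,3.35,4.46,0],
  [0,4.17,4.72,0],
  [0,5.02,4.86,0],
  [0,5.89,4.86,0],
  [0,6.74,4.73,0],
  [0,7.56,4.46,0],
  [0,8.33,4.07,0],
  [0,9.03,3.57,0],
  [0,9.64,2.96,0],
  [0,10.15,2.26,0],
  [0,10.54,1.49,0],
  [0,10.81,0.67,0],
  [0,10.95,-0.18,0],
  [0,10.95,-0.84,0],
])

```text
time: 16.87
ee_pos: [0.6088, -0.0558, 0.1806]
eef_rot: [0.5, 0.5, -0.499, 0.5]
ft_force: [1.2, -1.1, 0.3]
width: 0.0229
```

Call:
drive_tool([
  [0,0,0,0],
  [0,0,0,0],
])

```text
time: 17.03
ee_pos: [0.6087, -0.0559, 0.1806]
eef_rot: [0.5, 0.501, -0.499, 0.5]
ft_force: [3.3, 2.1, -0.9]
width: 0.023
```

Call:
drive_tool([
  [0,-0.13,-0.85,0],
  [0,-0.4,-1.67,0],
  [0,-0.79,-2.44,0],
  [0,-1.3,-3.14,0],
  [0,-1.9,-3.75,0],
  [0,-2.6,-4.26,0],
  [0,-3.37,-4.66,0],
  [0,-4.19,-4.92,0],
  [0,-5.04,-5.06,0],
  [0,-5.91,-5.06,0],
  [0,-6.76,-4.93,0],
  [0,-7.58,-4.66,0],
  [0,-8.35,-4.27,0],
  [0,-9.05,-3.77,0],
  [0,-9.66,-3.16,0],
  [0,-10.17,-2.46,0],
  [0,-10.56,-1.69,0],
  [0,-10.83,-0.87,0],
  [0,-10.97,-0.02,0],
  [0,-10.97,0.6,0],
])

```text
time: 18.7
ee_pos: [0.4991, -0.0651, 0.1806]
eef_rot: [0.5, 0.5, -0.5, 0.5]
ft_force: [4.5, 3.0, -2.9]
width: 0.0234
```

Call:
drive_tool([
  [0,0,0,0],
  [0,0,0,0],
  [0,0,0,0],
])

```text
time: 18.95
ee_pos: [0.4991, -0.0645, 0.1806]
eef_rot: [-0.5, -0.5, 0.5, -0.5]
ft_force: [4.6, -0.1, -2.1]
width: 0.0236
```

Call:
drive_tool([
  [0,0.04,0.04,0],
  [0,0.08,0.08,0],
  [0,0.08,0.08,0],
  [0,0.08,0.08,0],
  [0,0.08,0.08,0],
])

```text
time: 19.37
ee_pos: [0.4992, -0.0644, 0.1805]
eef_rot: [0.5, 0.5, -0.5, 0.5]
ft_force: [-2.9, -0.0, 2.3]
width: 0.0234
```

Run:
```python
from h import *
import cv2
s=r.read_state();print(s['ee_pos'],s['ft_force'],s['torque'],s['width'],s['joint_positions']-np.load('stop.npy'))
a=r.camera('wrist')[:,:,::-1]
cv2.imwrite('pics/t2f.png',a)
c=cv2.resize(a[130:330,220:460],None,fx=3,fy=3,interpolation=cv2.INTER_CUBIC)
cv2.imwrite('pics/t2.png',c)
b=cv2.imread('pics/stop2.png')
cv2.imwrite('pics/diff.png',cv2.resize(cv2.absdiff(a,b)[130:330,220:460],None,fx=3,fy=3)*2)
```

```text
[ 0.49924924 -0.06439338  0.18049185] [-2.86361798 -0.03364642  2.28287053] [-0.04289845  0.6858649   0.01119115] 0.02339648926981352 [-0.0392885  -0.00022854  0.04292902  0.0004981  -0.00954136  0.00142709
  0.01040949]
```

View pics/t2.png

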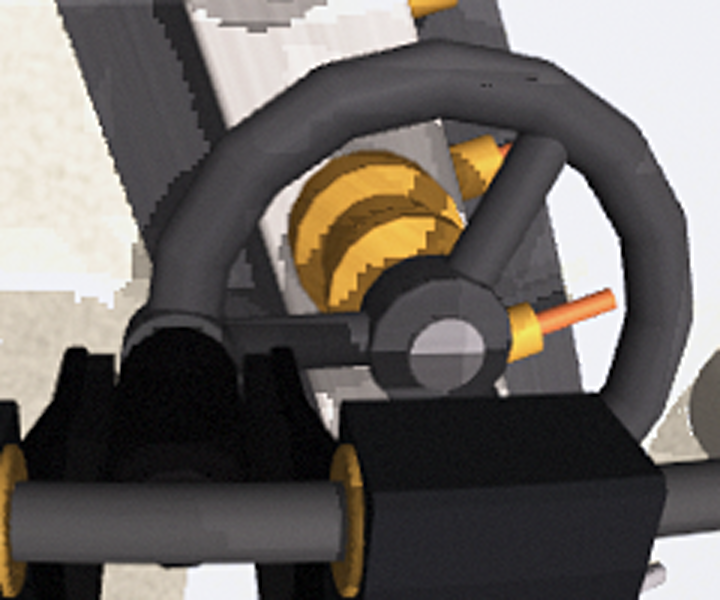

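View pics/diff.png

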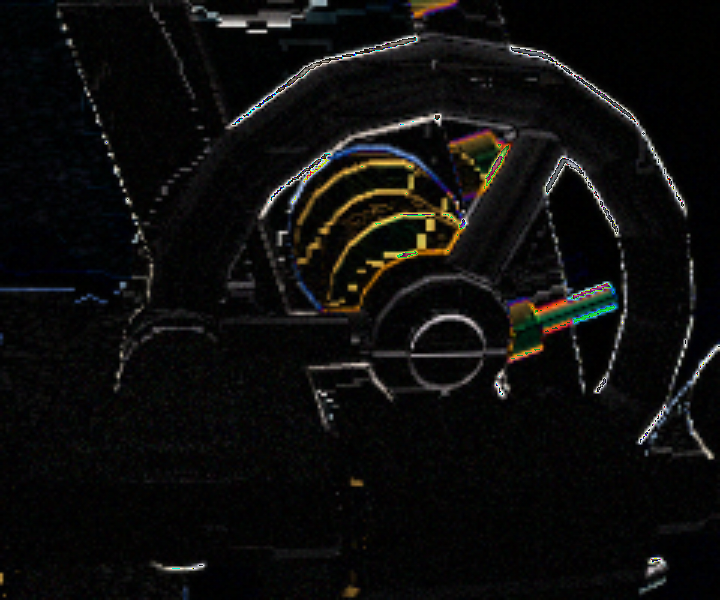

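Call:
drive_tool([
  [0,-0.02,0.06,0],
  [0,-0.03,0.12,0],
  [0,-0.03,0.12,0],
  [0,-0.03,0.12,0],
  [0,-0.03,0.12,0],
])

```text
time: 19.83
ee_pos: [0.4993, -0.0656, 0.1805]
eef_rot: [0.5, 0.5, -0.5, 0.5]
ft_force: [-1.6, 1.3, 1.4]
width: 0.0234
```

Run:
```python
from h import *
import cv2
s=r.read_state();print(s['ee_pos'],s['ft_force'],s['joint_vel'].round(4))
a=r.camera('wrist')[:,:,::-1];cv2.imwrite('pics/t3f.png',a)
sd=r.camera('side')[:,:,::-1];cv2.imwrite('pics/t3side.png',sd)
for nm,x in (('stop0',0),('stop2',0)):
    b=cv2.imread(f'pics/{nm}.png')
    g=lambda i,w:np.float32(cv2.cvtColor(i,cv2.COLOR_BGR2GRAY)[w[0]:w[1],w[2]:w[3]])
    for n,w in (('handle base',(225,260,258,302)),('spoke',(165,230,365,415)),('rim R',(150,270,415,455)),('rim T',(138,180,290,410)),('gauge',(55,135,270,355))):
        print(nm,n,cv2.phaseCorrelate(g(b,w),g(a,w),cv2.createHanningWindow((w[3]-w[2],w[1]-w[0]),cv2.CV_32F)))
b=cv2.imread('pics/stop1.png')
for n,w in (('wheel side',(155,200,295,365)),('bg',(200,260,290,350))):
    print(n,cv2.phaseCorrelate(g(b,w),g(sd,w)))
cv2.imwrite('pics/diff3.png',cv2.resize(np.hstack([cv2.absdiff(a,cv2.imread('pics/stop2.png'))[130:330,220:460],cv2.absdiff(sd,b)[130:330,240:480]]),None,fx=1.6,fy=1.6)*2)
```

```text
[ 0.49931011 -0.0655567   0.18048181] [-1.55709117  1.29251418  1.37914719] [ 0.0026  0.0021 -0.0002 -0.0016  0.001  -0.0008 -0.0015]
stop0 handle base ((0.3942972670751459, -0.35648040362948663), 0.9330565652729552)
stop0 spoke ((0.15792377024787285, 0.16877352573312265), 1.0372351667616102)
stop0 rim R ((0.11662125362537878, 0.588537942166333), 0.9905281021197637)
stop0 rim T ((-0.07004150446804402, 0.3908066199344482), 0.9150089754881682)
stop0 gauge ((0.057000802623420554, 0.10788773130858686), 0.957174444993337)
stop2 handle base ((0.341622933346752, -0.62564181142357), 1.0476026558581695)
stop2 spoke ((0.1392947375873561, 0.18619672977013124), 1.0428478781382242)
stop2 rim R ((0.10983984384231604, 0.8132821296577717), 1.0099441395203272)
stop2 rim T ((-0.10000444979187506, 0.45034673130195557), 0.8934675395047224)
stop2 gauge ((0.18948514847658515, 0.05305302627945707), 0.9428928857379489)
wheel side ((-0.05216564805442658, 0.49002839709528345), 1.008340209501761)
bg ((0.05873079832663919, -0.014035494924595326), 0.9913571333885193)
```

View pics/diff3.png

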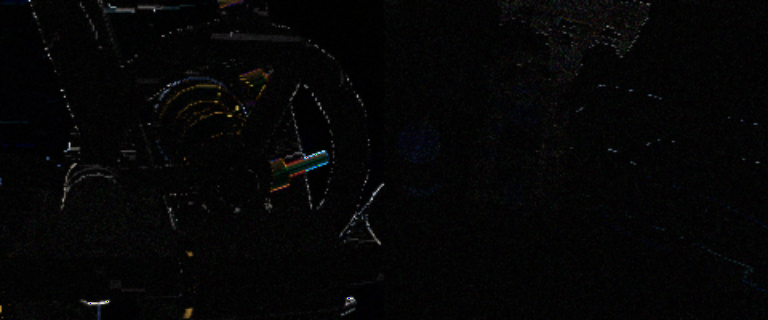

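View pics/t3side.png

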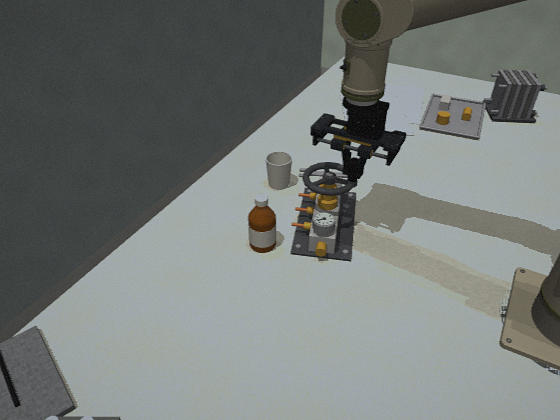

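Call:
drive_tool([
  [0,0,0,0],
  [0,0,0,0],
  [0,0,0,0],
  [0,0,0,0],
  [0,0,0,0],
  [0,0,0,0],
  [0,0,0,0],
  [0,0,0,0],
  [0,0,0,0],
  [0,0,0,0],
  [0,0,0,0],
  [0,0,0,0],
])

```text
time: 20.93
ee_pos: [0.4994, -0.0657, 0.1805]
eef_rot: [-0.5, -0.5, 0.5, -0.5]
ft_force: [-3.1, 1.3, 1.1]
width: 0.0235
```

Steady at the setting: the TCP is within 0.3 mm of where it stood at the stop.

Run:
```python
from bench import r
print(r.close_job())
```

```text
the job is handed in; nothing more can be done
None
```

I shut the handwheel clockwise against its stop, backed it off two full turns counter-clockwise, and handed the job in with the fingers still gripping the handle. The job took about 21 s of the 72 s allowed.

- **Stop:** I gripped the handle from above and led it about 225° clockwise until it stopped. Pushing on raised the force from about 7 N to 12 N while the tool moved only about 0.2 mm, so I took that as the stop.
- **Two turns:** I led the handle round in four half turns. The tool ended at (0.4994, -0.0657), against (0.4992, -0.0654) at the stop. That is about 0.3 mm apart, or 0.3° of the wheel.
- **Last checks:** Over a 1 s hold the tool moved about 0.1 mm, with the grip width steady at 23.5 mm and forces around 3 N.
- **Disagreement:** Comparing the wrist pictures hinted that the wheel is up to about 0.5° short of two turns, while the tool position puts it about 0.3° past. I took both as within measurement error and left the wheel there.
- **Bystanders:** The bottle and beaker look unmoved in the side camera. I didn't check the wrench separately, but the arm worked only above the handwheel.

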